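# Flip a drain grate face up against the tray's end board

## Robot

A 6-joint arm with a two-finger parallel gripper is mounted at the origin on the work surface. World frame = base frame: x ahead of the robot, y to its left, z up, the work surface at z = 0. Lengths are in m, angles in rad, forces in N, time in s.
With the tool pointing down it reaches from about 0.225 to 0.875 m from the base axis. Payload 3.4 kg.
Tool frame: the origin (TCP) lies at the very end of the fingers, on their centre line; the grasp point (between the pads) lies 19 mm behind it; z points along the fingers, x is the direction in which the jaws open and shut, and the axes are right-handed (so a half turn about z gives the same grasp; the last joint's range is limited). The gripper opens to 85 mm and grips with 20 to 120 N. Pads are 22 mm wide; open, the fingers measure 114 mm over their backs; the gripper's body (76 mm by 85 mm) begins 54 mm behind the grasp point. The pads swing forward as they close: fully open they stand 13 mm farther back than shut.
Start: joints at [-1.366, 0.276, 1.505, -0, 1.361, -0.121], TCP at [0.184, -0.545, 0.231] pointing down, gripper open.
Joint ranges: [-2.89, 2.89], [-0.75, 2.08], [0.22, 2.7], [-1.18, 4.32], [0.11, 2.71], [-2.7, 2.7]. Speed limits (rad/s): [2.57, 2.57, 3.14, 3.14, 3.14, 3.14].

## Interface

Orientations are given as a unit quaternion [w, x, y, z].
In Python, from rig import manip gives the robot as it stands.
- The arm moves only by the tool send_rows, never from a script. Its argument "increments" is a list of rows, each a list of 5 numbers: the opening, from 0 (shut) to 1 (fully open), then the shift along the tool's x, y, z in m, then the turn about the tool's z in rad. A call has 1 to 8 rows; each row shifts and turns the commanded pose from where the row before left it, along the tool's axes as they then stand; what a row does not reach is not made up. A row lasts 1/8 s, in which the tool goes at most 62.5 mm and 10.7 degrees, less where a joint would pass 70% of its speed; a pose out of reach is approached as far as the arm can. A call is refused whole if a number of a shift passes 0.0625 or a number of a turn 0.188, either way. A call with a gripper value outside its range is refused whole. The fingers move at their own pace and stop on an object; "squeeze" is the grip in N (left out, the last holds). Time passes only in rows, so rows that do not move let the fingers close. It gives the time, the measured TCP pose, the force and the opening at its end, in the units of the state.
- manip.get_state(): the state, without advancing time (a new reading comes with each control period).
- manip.get_image(name): name is "scene" or "top"; returns the picture (480x640x3 uint8, red, green, blue); there is no depth.
- manip.calibration(name): a dict with "fx", "fy", "cx", "cy" (pixels), "distortion" ([k1, k2, p1, p2, k3] as OpenCV has them; the pictures are not rectified), "camera_from_world" (4x4, takes a point from world to camera coordinates). Camera axes: x right, y up, looking along -z (the intrinsics and any distortion apply to the point x, -y, -z); pixel columns grow to the right and rows downward; lengths in m; the calibration is good to about 2 mm. A picture is of the moment at which its call begins. calibration takes no time and is no camera call.
- manip.sign_off(): hands the job in, once; it reports no verdict.
The state is a dict: "clock": time; "qpos": joint angles; "qd": joint speeds; "effort": joint torques, N m; "position": TCP position; "ee_rot": TCP orientation; "contact_force": force on the tool from outside, world axes, zero at the start; "moment": the same for the moment, N m; "width": finger opening in m.
Only numpy, scipy, OpenCV 4.12 (cv2) and the standard library are available. Lean on these libraries where they do the work, as an engineer would, in place of code of your own. Each camera call takes 0.05 s, during which the arm holds its last target.

## Task

The square steel floor-drain grate lies face down in the plywood tray, its round collar on top; turn it face up without picking it up. Push it along the mat with the fingertips, against the sloping end board, until it climbs and stands leaning on the board, then reach over behind its upper edge and tip it back so that it drops flat in the tray, collar down. Never lift the grate clear of the tray, and leave the loose fittings and the tin where they are.

Things in the scene. Friction and masses are not known exactly. Their poses are not given: they have to be found in the camera images.
- tray: Fixed open plywood tray, 360 (x) by 380 mm (y), turned up to 25 degrees. Origin: centre of its underside, at bench height; z up. Floor: grippy black rubber mat (friction 0.7), top at z = 15 mm. Side boards: inner faces at x = -168 and +168 mm, top at z = 50 mm. Low rail at the -y end: inner face at y = -178 mm, top at z = 32 mm. Sloping end board at the +y end, nothing on the bench beyond it.
- board_foot (a point): Middle of the line, along the tray's x, where the inner face of the sloping end board meets the mat: 140 mm from the tray's origin along its y, at mat height (15 mm above the bench).
- board_top (a point): Middle of the top inner edge of the sloping end board: 35 mm farther along the tray's +y and 61 mm higher than board_foot. A grate leaning flush on the board stands out 40 mm beyond this edge, its upper edge about 95 mm above the mat.
- grate: Slotted steel grate, 110 x 110 x 6 mm, 0.2-0.3 kg; collar on its back 82 mm across, 8 mm high. Origin: centre of the smooth face; x, y along its sides; z from face to collar, up at the start, down when done (origin then 14 mm above the mat). Its +y edge first faces the board, 30-120 mm off, askew up to 0.15 rad. Climbing needs 5-15 N. It leans by itself at 60 degrees, lower edge at the foot.
- corner0 (a point): Corner of the grate at its own (+55, +55) mm, on the smooth face.
- corner1 (a point): Corner of the grate at its own (-55, +55) mm, on the smooth face.
- corner2 (a point): Corner of the grate at its own (-55, -55) mm, on the smooth face.
- corner3 (a point): Corner of the grate at its own (+55, -55) mm, on the smooth face.
- coupling_mid (a point): Centre of a white plastic pipe coupling, a tube 58 mm across and 55 mm high standing in the tray at its +x side. Leave alone.
- elbow_mid (a point): Middle of a white plastic pipe elbow, 48 mm across and 60 mm high, standing in the tray at its -x side; this point is 30 mm above the mat. Leave alone.
- valve_mid (a point): Middle of a brass ball valve with a black lever, body 76 mm long, 58 mm high with the lever, lying on the bench outside the tray's -y end. Leave alone.
- tin_mid (a point): Centre of a plain metal tin, 70 mm across and 90 mm high, standing on the bench outside the tray's -y end. Leave alone.
- end_board: Sloping end board fixed in the tray, origin and axes as the tray's. Smooth metal-faced (friction 0.3), 334 mm wide, 12 mm thick; rises outwards, towards the tray's +y, at 60 degrees to the mat, 70 mm along the slope.
Not all that is in view belongs to the job. Of the things shaped like the grate, the steel one is meant.

How it is judged:
By the outcome, as a careful person would: the job done as asked, in the order asked, and still so for the second after the job is handed in, with the robot touching nothing.
It also fails if it takes over 48 s, if anything falls off the work surface, if the arm or the gripper's body presses on something with over 40 N, if the wrist force passes 120 N, or if a joint passes its speed limit or range.

## Working session

There is one attempt and no reset: what is moved stays moved. The work goes in short steps, Python scripts to look and compute and a tool call to move; the robot and the scene stay as the last step left them, time stands still between calls to the robot, and variables do not carry over. Pictures are saved under pics/ and viewed, and the job is handed in when it is done.

Besides the shell and the picture viewer there is one more tool, called after "Request:" as name(argument=value, ...), one argument or row to a line, values as JSON. send_rows: Moves the arm, as the interface text tells. Its arguments: {"type":"object","properties":{"increments":{"type":"array","items":{"type":"array","items":{"type":"number"}}},"squeeze":{"type":"number"}},"required":["increments"]}

```bash
ls; mkdir -p pics
python3 - <<'E'
from rig import manip
import cv2,json
for n in("scene","top"):
    im=manip.get_image(n); cv2.imwrite(f"pics/{n}0.png",im[:,:,::-1])
    c=manip.calibration(n);print(n,c)
print(manip.get_state())
E
```

```text
pics
scene {'fx': 446.31158839919226, 'fy': 446.31158839919226, 'cx': 319.88830219860665, 'cy': 239.25905276400417, 'distortion': array([-0.02254691,  0.        ,  0.        ,  0.        ,  0.        ]), 'camera_from_world': array([[-0.35815286,  0.93362972,  0.00787904,  0.1979466 ],
       [-0.53861786, -0.21349936,  0.81505142,  0.19121417],
       [ 0.7626384 ,  0.28766921,  0.57933505, -1.46117673],
       [ 0.        ,  0.        ,  0.        ,  1.        ]])}
top {'fx': 477.92410050889464, 'fy': 477.92410050889464, 'cx': 321.78535853560453, 'cy': 234.8350497099104, 'distortion': array([-0.07187371,  0.        ,  0.        ,  0.        ,  0.        ]), 'camera_from_world': array([[ 0.02330702, -0.99959082,  0.01658239, -0.05859253],
       [ 0.99730166,  0.02440225,  0.06923817, -0.46952894],
       [-0.06961449,  0.01492391,  0.99746233, -1.13176252],
       [ 0.        ,  0.        ,  0.        ,  1.        ]])}
{'clock': 0.1, 'qpos': array([-1.36597369e+00,  2.76523702e-01,  1.50601524e+00,  5.39006975e-06,
        1.36068856e+00, -1.20975996e-01]), 'qd': array([-8.16450544e-05, -8.48859938e-04, -2.10222327e-03,  1.02253300e-04,
       -2.55246607e-04, -1.35517816e-04]), 'effort': array([ 1.19536744e-03, -4.17701876e+01, -2.46403384e+01, -1.46784000e-04,
        5.73065787e-03, -2.10839636e-05]), 'position': array([ 0.18395096, -0.54428445,  0.23052733]), 'ee_rot': array([-5.55215612e-04,  8.12423398e-01, -5.83067367e-01, -5.99941875e-04]), 'contact_force': array([0.29918765, 0.68518708, 0.8808371 ]), 'moment': array([ 0.04899026, -0.00863217, -0.03836747]), 'width': 0.08552797759349998}
```

View pics/scene0.png

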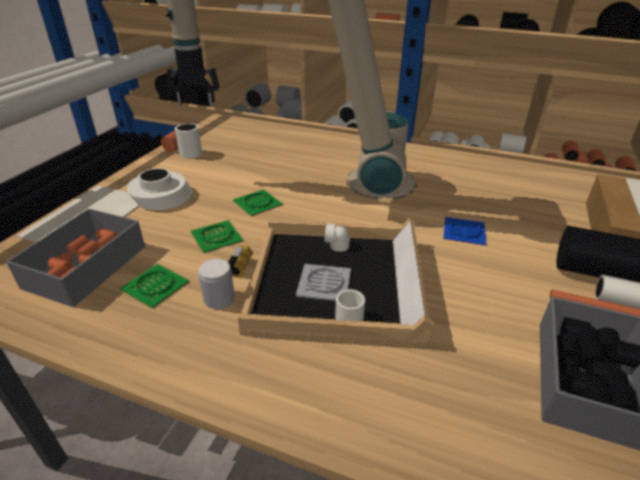

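View pics/top0.png

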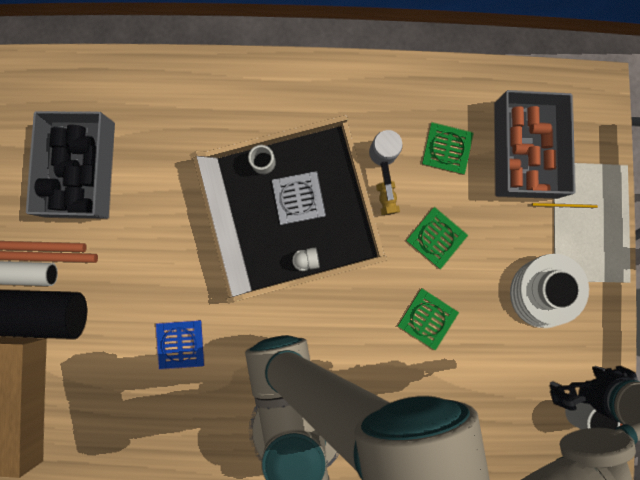

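The top view shows the grate candidates: steel in the tray at (299,198), green plastic at (447,148), (437,238) and (428,319), and blue at (180,344). Only the one at (299,198) is grey steel and in the tray, so I'll confirm it in a crop and measure.

```bash
cat > h.py <<'E'
import numpy as np,cv2
from rig import manip
def ray(n,uv):
    c=manip.calibration(n);K=np.array([[c['fx'],0,c['cx']],[0,c['fy'],c['cy']],[0,0,1]])
    p=cv2.undistortPoints(np.array(uv,float).reshape(-1,1,2),K,np.array(c['distortion'])).reshape(-1,2)
    d=np.c_[p[:,0],-p[:,1],-np.ones(len(p))];T=c['camera_from_world'];R=T[:3,:3]
    return -R.T@T[:3,3], d@R
def onplane(n,uv,z):
    o,d=ray(n,uv);return o+d*((z-o[2])/d[:,2])[:,None]
def proj(n,P):
    c=manip.calibration(n);K=np.array([[c['fx'],0,c['cx']],[0,c['fy'],c['cy']],[0,0,1]])
    T=c['camera_from_world'];q=np.atleast_2d(P)@T[:3,:3].T+T[:3,3];q=q*[1,-1,-1]
    return cv2.projectPoints(q,np.zeros(3),np.zeros(3),K,np.array(c['distortion']))[0].reshape(-1,2)
def snap(n,f):
    im=manip.get_image(n);cv2.imwrite(f"pics/{f}.png",im[:,:,::-1]);return im
E
python3 - <<'E'
import cv2
im=cv2.imread('pics/top0.png');cv2.imwrite('pics/c0.png',cv2.resize(im[110:310,180:400],None,fx=3.5,fy=3,interpolation=cv2.INTER_CUBIC)[:600,:800])
im=cv2.imread('pics/scene0.png');cv2.imwrite('pics/c1.png',cv2.resize(im[210:350,230:440],None,fx=3.8,fy=3.8,interpolation=cv2.INTER_CUBIC)[:600,:800])
E
```

```text
(no output)
```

View pics/c0.png

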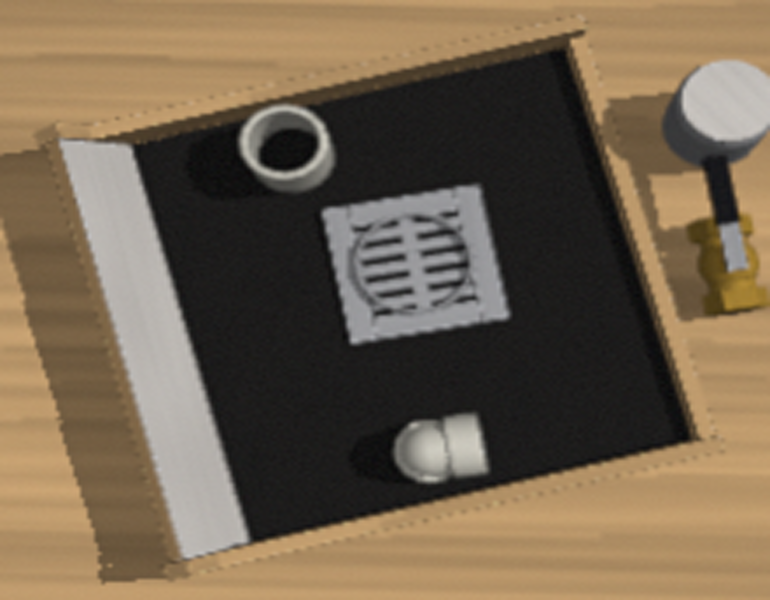

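View pics/c1.png

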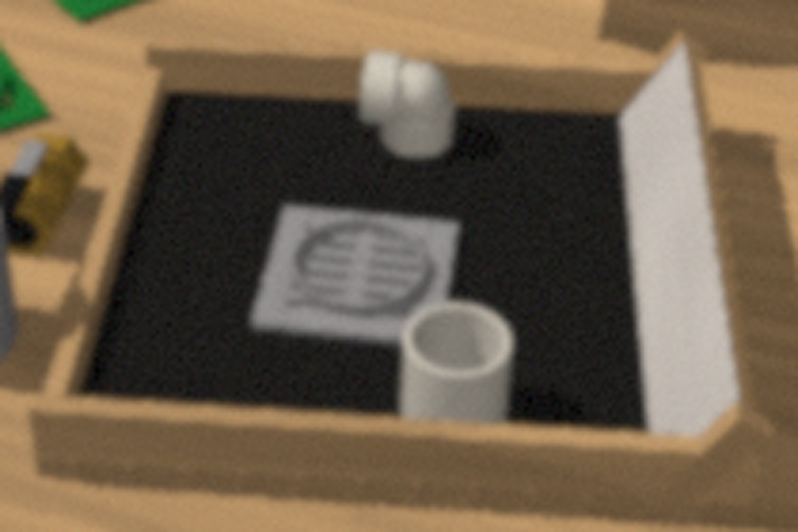

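The crop confirms it: grey plate with the collar ring up, lying between the coupling (upper left) and the elbow (below). Now I'll measure the corners and the foot line.

```bash
cat >> h.py <<'E'
def grate_mask(im,lo=110):
    hsv=cv2.cvtColor(im,cv2.COLOR_RGB2HSV)
    return ((hsv[...,1]<60)&(hsv[...,2]>lo)).astype(np.uint8)*255
E
python3 - <<'E'
from h import *
im=cv2.imread('pics/top0.png')[:,:,::-1].copy()
m=grate_mask(im)
cn,_=cv2.findContours(m,cv2.RETR_EXTERNAL,cv2.CHAIN_APPROX_NONE)
for c in cn:
    a=cv2.contourArea(c);x,y=c.reshape(-1,2).mean(0)
    if a>100 and 190<x<410 and 110<y<310:
        print(a,x,y,cv2.boundingRect(c))
        if 270<x<330 and 170<y<230:
            r=cv2.boxPoints(cv2.minAreaRect(c));print(r)
            W=onplane('top',r,0.021);print(W.round(4),np.linalg.norm(W-np.roll(W,1,0),axis=1),W.mean(0))
    if a>3000 and x<260 and x>190 and y<310 and y>110:
        ap=cv2.approxPolyDP(c,6,True).reshape(-1,2);print(ap)
# foot line: by rows, board->mat transition
pts=[]
g=cv2.cvtColor(im,cv2.COLOR_RGB2GRAY).astype(float)
for v in range(170,285,5):
    row=g[v,200:280]; 
    d=np.diff(row); k=int(np.argmin(d)); pts.append((200+k+.5,v))
pts=np.array(pts);W=onplane('top',pts,0.015);print(pts[::4])
vx,vy,x0,y0=cv2.fitLine(W[:,:2].astype(np.float32),cv2.DIST_HUBER,0,.01,.01).ravel();print('line',vx,vy,x0,y0,np.degrees(np.arctan2(vy,vx)))
res=(W[:,:2]-[x0,y0])@np.array([-vy,vx]);print(res.std())
E
```

```text
362.0 304.9111111111111 259.4888888888889 (293, 249, 26, 22)
1962.5 297.90751445086704 197.58381502890174 (272, 172, 53, 53)
[[271.4037  179.49927]
 [316.097   170.90439]
 [324.69183 215.59769]
 [279.99854 224.19257]]
[[ 0.6014  0.0774  0.021 ]
 [ 0.6252 -0.0299  0.021 ]
 [ 0.517  -0.0532  0.021 ]
 [ 0.4936  0.0534  0.021 ]] [0.11041309 0.10993864 0.11067361 0.109126  ] [0.55927662 0.01192193 0.021     ]
2694.5 223.5210355987055 224.79611650485438 (197, 156, 54, 141)
496.0 261.7236842105263 157.8815789473684 (249, 145, 26, 26)
570.5 388.1518987341772 143.30379746835442 (375, 130, 27, 28)
[[219.5 170. ]
 [225.5 190. ]
 [230.5 210. ]
 [235.5 230. ]
 [240.5 250. ]
 [245.5 270. ]]
line 0.95814985 0.286267 0.5067479 0.16928712 16.634598
0.0006831468273719928
```

```bash
cat >> h.py <<'E'
from scipy.spatial.transform import Rotation as Ro
TX=np.array([.95815,.28627]);TY=np.array([-.28627,.95815])
E
python3 - <<'E'
from h import *
L=np.array([.50675,.16929])
e=onplane('top',[(218.6,158.3),(250.6,291)],.015)[:,:2];print('foot ends',e,[(p-L)@TX for p in e],[(p-L)@TY for p in e])
s=[(p-L)@TX for p in e];F=L+TX*np.mean(s);print('foot',F,'len',abs(s[1]-s[0]))
t=lambda p:np.array([(np.asarray(p)[:2]-F)@TX,(np.asarray(p)[:2]-F)@TY])
for p in [(.6014,.0774),(.6252,-.0299),(.517,-.0532),(.4936,.0534),(.5593,.0119)]: print('grate',t(p)*1000)
print('coupling',t(onplane('top',[(262.0,158.)],.07)[0])*1000,'elbow top',t(onplane('top',[(305,260)],.065)[0])*1000)
q=manip.get_state();w=q['ee_rot'];R=Ro.from_quat([w[1],w[2],w[3],w[0]]).as_matrix();print(R.round(3))
print('yaw toolx',np.degrees(np.arctan2(R[1,0],R[0,0])),'tcp tray',t(q['position'])*1000)
# check scene-view projection of foot, top
P=np.r_[F,.015];print('scene foot',proj('scene',[P,P+np.r_[TY*.035,.061]]),proj('top',[P,P+np.r_[TY*.035,.061]]))
E
```

```text
foot ends [[0.65175318 0.20849717]
 [0.33236991 0.11941858]] [np.float64(0.15015863176955258), np.float64(-0.1813589738907822)] [np.float64(-0.003943705054256091), np.float64(0.002135489438029707)]
foot [0.4918027  0.16482414] len 0.3315176056603348
grate [  79.98374845 -115.139859  ]
grate [  72.07094745 -224.76258   ]
grate [ -38.27097355 -216.113061  ]
grate [ -30.17530155 -107.275553  ]
grate [  20.89494845 -165.846717  ]
coupling [ 124.55377522 -108.78372552] elbow top [-129.56659923 -143.23446776]
[[ 0.32  -0.947 -0.   ]
 [-0.947 -0.32   0.002]
 [-0.002 -0.    -1.   ]]
yaw toolx -71.33316880882086 tcp tray [-497.96466101 -591.3036813 ]
scene foot [[396.0029961  281.09992362]
 [414.73876514 261.1265089 ]] [[233.94071601 224.04017168]
 [214.68516473 225.60690715]]
```

Request:
send_rows(
  increments=[
    [0.5,0,0,0,-0.17],
    [0.5,0,0,0,-0.17],
    [0.5,0,0,0,-0.17],
    [0.5,0,0,0,-0.17],
    [0.5,0,0,0,-0.17],
    [0.5,0,0,0,-0.17],
    [0.5,0,0,0,-0.17],
    [0.5,0,0,0,-0.17],
  ],
  squeeze=60,
)

```text
clock: 1.1
position: [0.184, -0.5445, 0.2308]
ee_rot: [-0.001, 0.998, 0.06, -0.0]
contact_force: [0.1, 0.3, 0.5]
width: 0.0424
```

Request:
send_rows(
  increments=[
    [0.5,0,0,0,-0.17],
    [0.5,0,0,0,0],
  ],
)

```text
clock: 1.35
position: [0.184, -0.5445, 0.2309]
ee_rot: [-0.0, 0.99, 0.141, -0.0]
contact_force: [-0.2, 0.4, -0.2]
width: 0.0433
```

```bash
cat >> h.py <<'E'
F=np.array([.4918,.16482])
def t(p): p=np.asarray(p); return np.array([(p[:2]-F)@TX,(p[:2]-F)@TY,p[2]])*1000
def st():
    q=manip.get_state();w=q['ee_rot'];R=Ro.from_quat([w[1],w[2],w[3],w[0]]).as_matrix()
    f=q['contact_force'];ff=np.array([f[:2]@TX,f[:2]@TY,f[2]])
    print('t',round(q['clock'],2),'tray mm',t(q['position']).round(1),'yaw err',(np.degrees(np.arctan2(R[1,0],R[0,0]))-16.6).round(2),'tilt',R[:,2].round(3),'F tray',ff.round(1),'w',round(q['width'],4),'q',q['qpos'].round(2))
E
python3 -c "
from h import *
st()"
```

```text
t 1.35 tray mm [-498.  -591.5  230.9] yaw err -0.39 tilt [-0.     0.001 -1.   ] F tray [-0.   0.5 -0.2] w 0.0433 q [-1.37  0.28  1.51 -0.    1.36 -1.65]
```

Request:
send_rows(
  increments=[
    [0.5,0.052,-0.033,0,0],
    [0.5,0.052,-0.033,0,0],
    [0.5,0.052,-0.033,0,0],
    [0.5,0.052,-0.033,0,0],
    [0.5,0.052,-0.033,0,0],
    [0.5,0.052,-0.033,0,0],
    [0.5,0.052,-0.033,0,0],
    [0.5,0.052,-0.033,0,0],
  ],
)

```text
clock: 2.35
position: [0.5101, -0.1728, 0.2313]
ee_rot: [0.0, 0.99, 0.14, 0.0]
contact_force: [1.3, -0.2, 0.3]
width: 0.0425
```

Request:
send_rows(
  increments=[
    [0.5,0.052,-0.033,0,0],
    [0.5,0.051,-0.033,0,0],
    [0.5,0,0,0,0],
  ],
)

```text
clock: 2.72
position: [0.5915, -0.0786, 0.2305]
ee_rot: [-0.001, 0.99, 0.143, 0.0]
contact_force: [0.9, -0.6, -0.5]
width: 0.0428
```

```bash
python3 -c "
from h import *
st()"
```

```text
t 2.73 tray mm [  25.9 -261.8  230.5] yaw err -0.13 tilt [ 0.     0.001 -1.   ] F tray [ 0.7 -0.8 -0.5] w 0.0428 q [-0.25  0.31  1.46  0.    1.37 -0.54]
```

Request:
send_rows(
  increments=[
    [0.5,-0.005,0,0.05,0],
    [0.5,0,0,0.05,0],
    [0.5,0,0,0.05,0],
    [0.5,0,0,0.04,0],
    [0.5,0,0,0.014,0],
    [0.5,0,0,0,0],
  ],
)

```text
clock: 3.48
position: [0.5841, -0.0841, 0.027]
ee_rot: [-0.0, 0.99, 0.141, -0.001]
contact_force: [-0.1, 0.1, 0.0]
width: 0.0426
```

```bash
python3 -c "
from h import *
st()
im=snap('scene','s1');cv2.imwrite('pics/s1c.png',cv2.resize(im[200:350,230:440,::-1],None,fx=3.8,fy=3.8,interpolation=cv2.INTER_CUBIC))
"
```

```text
t 3.48 tray mm [  17.2 -264.9   27. ] yaw err -0.36 tilt [-0.001  0.    -1.   ] F tray [-0.1  0.2  0. ] w 0.0426 q [-0.26  0.48  1.75 -0.    0.92 -0.54]
```

View pics/s1c.png

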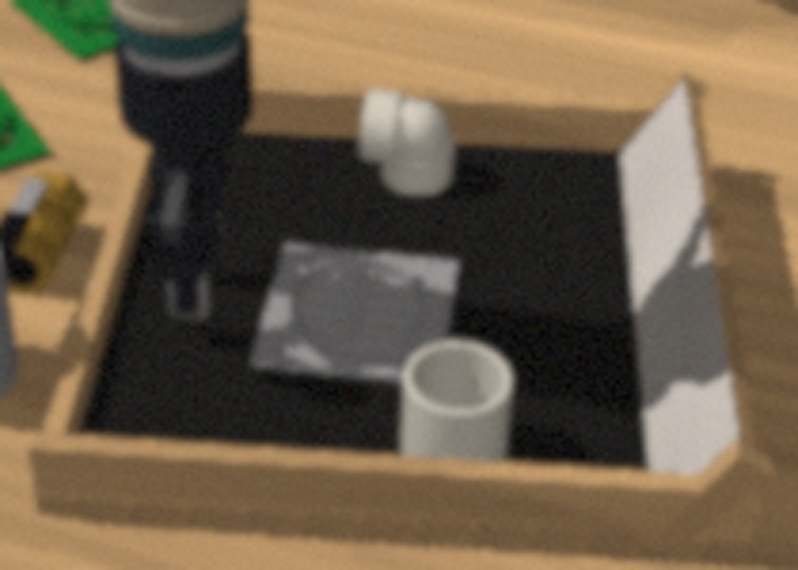

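The fingers stand behind the grate in the tray (crop (190,300)) and are clear of the rail. I'm now feeling for the mat.

Request:
send_rows(
  increments=[
    [0.5,0.003,0,0.005,0],
    [0.5,0,0,0.004,0],
    [0.5,0,0,0,0],
  ],
)

```text
clock: 3.9
position: [0.5874, -0.0827, 0.0185]
ee_rot: [0.0, 0.99, 0.142, 0.0]
contact_force: [0.1, 0.6, 0.2]
width: 0.0425
```

Request:
send_rows(
  increments=[
    [0.5,0,0,0.002,0],
    [0.5,0,0,0,0],
  ],
)

```text
clock: 4.15
position: [0.5873, -0.0827, 0.0162]
ee_rot: [0.0, 0.99, 0.142, -0.0]
contact_force: [0.3, 0.1, -0.0]
width: 0.043
```

Request:
send_rows(
  increments=[
    [0.5,0,0,0.001,0],
    [0.5,0,0,0,0],
  ],
)

```text
clock: 4.4
position: [0.5874, -0.0828, 0.0152]
ee_rot: [0.0, 0.99, 0.142, -0.0]
contact_force: [0.1, 0.5, -0.1]
width: 0.043
```

Request:
send_rows(
  increments=[
    [0.5,0,0,0.001,0],
    [0.5,0,0,0,0],
  ],
)

```text
clock: 4.65
position: [0.5873, -0.0828, 0.0142]
ee_rot: [0.0, 0.99, 0.142, -0.0]
contact_force: [-0.2, 0.2, -0.7]
width: 0.0427
```

Request:
send_rows(
  increments=[
    [0.5,0,0,0.001,0],
    [0.5,0,0,0,0],
  ],
)

```text
clock: 4.9
position: [0.5874, -0.0827, 0.0133]
ee_rot: [0.0, 0.99, 0.142, -0.0]
contact_force: [1.1, -0.4, -0.4]
width: 0.0428
```

Request:
send_rows(
  increments=[
    [0.5,0,-0.008,0,0],
    [0.5,0,-0.008,0,0],
    [0.5,0,-0.006,0,0],
    [0.5,0,-0.006,0,0],
    [0.5,0,-0.006,0,0],
    [0.5,0,-0.006,0,0],
  ],
)

```text
clock: 5.65
position: [0.5764, -0.0441, 0.0134]
ee_rot: [0.0, 0.99, 0.142, 0.0]
contact_force: [1.5, -0.5, -0.6]
width: 0.0425
```

```bash
python3 -c "
from h import *
st()"
```

```text
t 5.65 tray mm [  21.2 -224.4   13.4] yaw err -0.27 tilt [ 0.001 -0.    -1.   ] F tray [ 1.3 -0.9 -0.6] w 0.0425 q [-0.2   0.48  1.79 -0.    0.87 -0.48]
```

Request:
send_rows(
  increments=[
    [0.5,0,-0.008,0,0],
    [0.5,0,-0.008,0,0],
    [0.5,0,-0.008,0,0],
    [0.5,0,-0.008,0,0],
    [0.5,0,-0.008,0,0],
    [0.5,0,-0.008,0,0],
    [0.5,0,-0.008,0,0],
    [0.5,0,-0.008,0,0],
  ],
)

```text
clock: 6.65
position: [0.558, 0.0175, 0.0133]
ee_rot: [0.0, 0.99, 0.142, 0.0]
contact_force: [1.0, -0.0, 0.5]
width: 0.0428
```

```bash
python3 -c "
from h import *
st()
im=snap('scene','s2');cv2.imwrite('pics/s2c.png',cv2.resize(im[200:350,230:440,::-1],None,fx=3.8,fy=3.8,interpolation=cv2.INTER_CUBIC))
"
```

```text
t 6.65 tray mm [  21.3 -160.1   13.3] yaw err -0.27 tilt [ 0. -0. -1.] F tray [ 1.  -0.3  0.5] w 0.0428 q [-0.09  0.46  1.84 -0.    0.85 -0.38]
```

View pics/s2c.png

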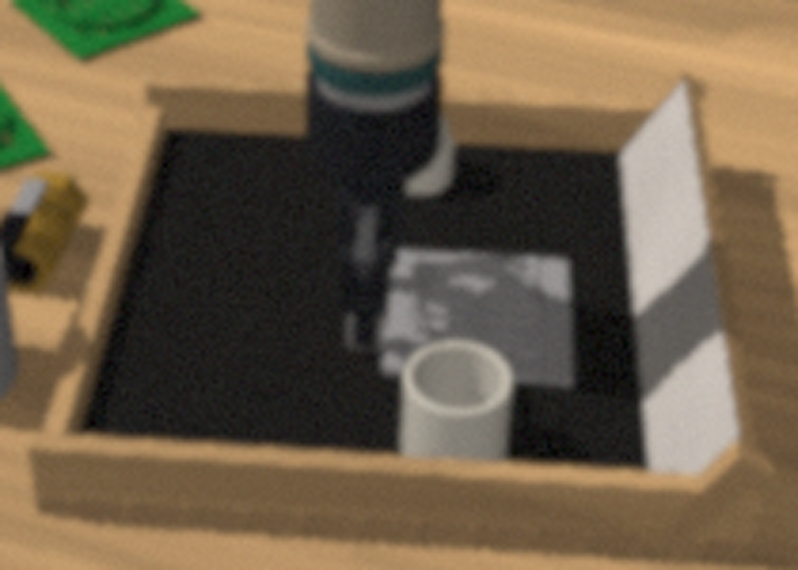

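The grate slides squarely ahead of the fingers; its leading edge is at crop (572,320), about 30 mm short of the board. I'll carry on to the foot.

Request:
send_rows(
  increments=[
    [0.5,0,-0.008,0,0],
    [0.5,0,-0.008,0,0],
    [0.5,0,-0.008,0,0],
    [0.5,0,-0.005,0,0],
    [0.5,0,-0.005,0,0],
    [0.5,0,-0.004,0,0],
    [0.5,0,-0.004,0,0],
  ],
)

```text
clock: 7.58
position: [0.5466, 0.057, 0.0133]
ee_rot: [0.001, 0.99, 0.142, 0.0]
contact_force: [0.6, -5.2, -0.5]
width: 0.0423
```

```bash
python3 -c "
from h import *
st()"
```

```text
t 7.58 tray mm [  21.7 -119.    13.3] yaw err -0.23 tilt [ 0.001 -0.001 -1.   ] F tray [-1.  -5.2 -0.5] w 0.0423 q [-0.02  0.45  1.86 -0.    0.84 -0.31]
```

Request:
send_rows(
  increments=[
    [0.5,0,-0.004,0,0],
    [0.5,0,-0.004,0,0],
    [0.5,0,-0.004,0,0],
    [0.5,0,-0.004,0,0],
  ],
)

```text
clock: 8.07
position: [0.5416, 0.073, 0.0132]
ee_rot: [-0.0, 0.99, 0.142, -0.0]
contact_force: [0.3, -2.8, -1.6]
width: 0.0428
```

```bash
python3 -c "
from h import *
st()
im=snap('scene','s3');cv2.imwrite('pics/s3c.png',cv2.resize(im[200:350,230:440,::-1],None,fx=3.8,fy=3.8,interpolation=cv2.INTER_CUBIC))
"
```

```text
t 8.07 tray mm [  21.5 -102.2   13.2] yaw err -0.28 tilt [-0.  0. -1.] F tray [-0.6 -2.8 -1.6] w 0.0428 q [ 0.01  0.44  1.86  0.    0.83 -0.28]
```

View pics/s3c.png

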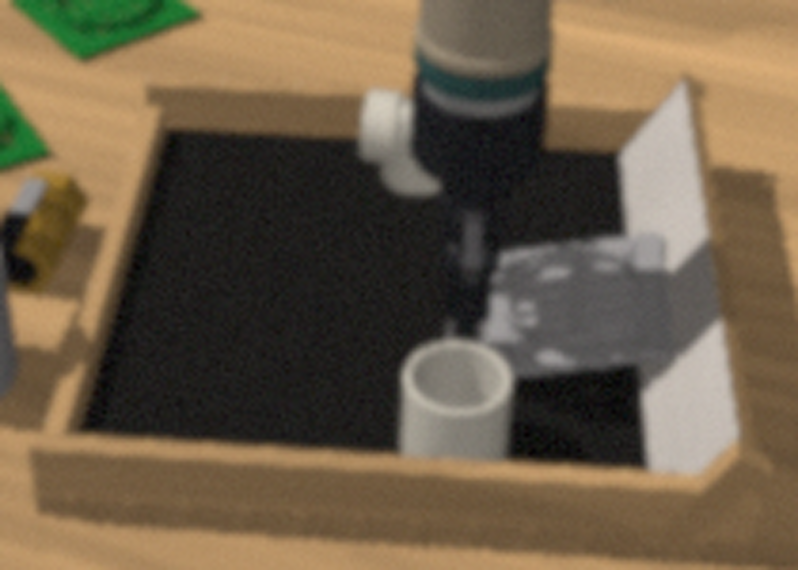

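The grate's leading edge is climbing the board (crop (655,250)–(665,350)) and the load is about 3–5 N. I'll keep pushing.

Request:
send_rows(
  increments=[
    [0.5,0,-0.005,0,0],
    [0.5,0,-0.005,0,0],
    [0.5,0,-0.005,0,0],
    [0.5,0,-0.005,0,0],
    [0.5,0,-0.005,0,0],
    [0.5,0,-0.005,0,0],
  ],
)

```text
clock: 8.88
position: [0.5333, 0.1019, 0.0133]
ee_rot: [-0.0, 0.99, 0.142, -0.0]
contact_force: [1.7, -2.3, -0.7]
width: 0.0427
```

Request:
send_rows(
  increments=[
    [0.5,0,-0.005,0,0],
    [0.5,0,-0.005,0,0],
    [0.5,0,-0.005,0,0],
    [0.5,0,-0.005,0,0],
  ],
)

```text
clock: 9.38
position: [0.5277, 0.121, 0.0133]
ee_rot: [0.0, 0.99, 0.142, -0.0]
contact_force: [0.6, -1.1, -0.5]
width: 0.0425
```

```bash
python3 -c "
from h import *
st()
im=snap('scene','s4');cv2.imwrite('pics/s4c.png',cv2.resize(im[200:350,230:440,::-1],None,fx=3.8,fy=3.8,interpolation=cv2.INTER_CUBIC))
"
```

```text
t 9.38 tray mm [ 21.8 -52.2  13.3] yaw err -0.27 tilt [-0. -0. -1.] F tray [ 0.2 -1.2 -0.5] w 0.0425 q [ 0.1   0.44  1.87 -0.    0.83 -0.19]
```

View pics/s4c.png

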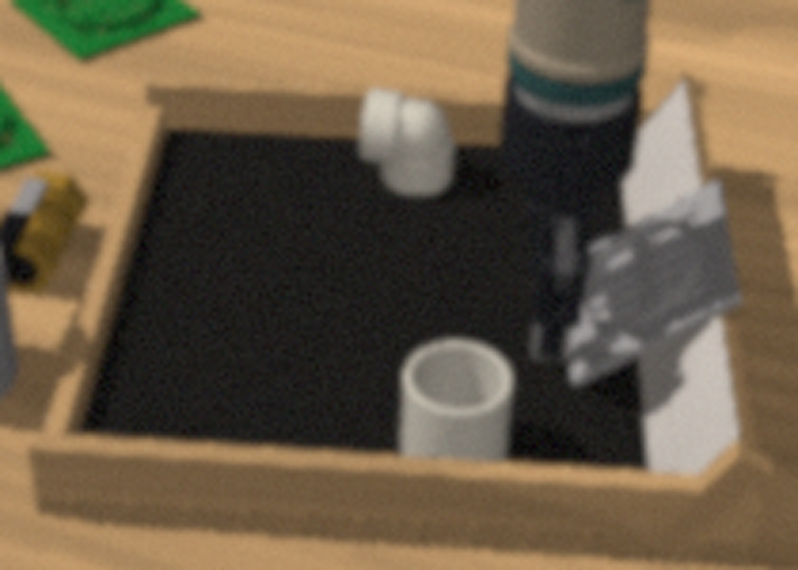

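It has climbed to the board's top edge (crop (720,190)–(738,300)) and its lower edge is near (580,375). I'll push on towards the foot, watching the force.

Request:
send_rows(
  increments=[
    [0.5,0,-0.005,0,0],
    [0.5,0,-0.005,0,0],
    [0.5,0,-0.005,0,0],
    [0.5,0,-0.005,0,0],
    [0.5,0,-0.004,0,0],
  ],
)

```text
clock: 10.05
position: [0.5209, 0.144, 0.0133]
ee_rot: [0.0, 0.99, 0.142, -0.0]
contact_force: [0.7, -1.3, -0.8]
width: 0.0429
```

Request:
send_rows(
  increments=[
    [0.5,0,-0.004,0,0],
    [0.5,0,-0.003,0,0],
  ],
)

```text
clock: 10.3
position: [0.519, 0.1507, 0.0133]
ee_rot: [0.0, 0.99, 0.142, -0.0]
contact_force: [0.9, -1.8, -1.2]
width: 0.0428
```

```bash
python3 -c "
from h import *
st()
im=snap('scene','s5');cv2.imwrite('pics/s5c.png',cv2.resize(im[200:350,230:440,::-1],None,fx=3.8,fy=3.8,interpolation=cv2.INTER_CUBIC))
"
```

```text
t 10.3 tray mm [ 22.  -21.3  13.3] yaw err -0.26 tilt [-0. -0. -1.] F tray [ 0.4 -2.  -1.2] w 0.0428 q [ 0.15  0.44  1.88 -0.    0.83 -0.13]
```

View pics/s5c.png

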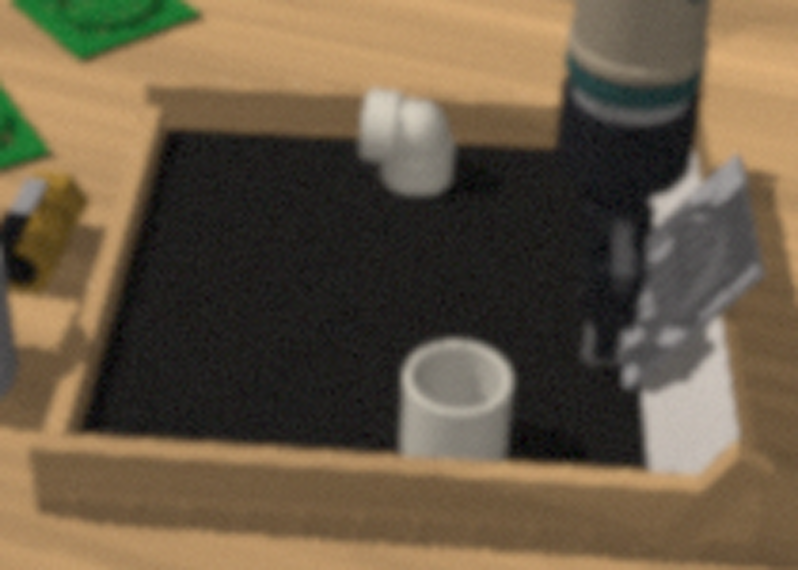

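Almost there. I'll take small steps until the force rises, meaning the edge is seated at the foot.

Request:
send_rows(
  increments=[
    [0.5,0,-0.002,0,0],
    [0.5,0,-0.002,0,0],
    [0.5,0,0,0,0],
  ],
)

```text
clock: 10.72
position: [0.5179, 0.1545, 0.0133]
ee_rot: [-0.0, 0.99, 0.142, -0.0]
contact_force: [1.1, -0.6, 0.5]
width: 0.0425
```

Request:
send_rows(
  increments=[
    [0.5,0,-0.0015,0,0],
    [0.5,0,0,0,0],
  ],
)

```text
clock: 10.98
position: [0.5176, 0.1557, 0.0134]
ee_rot: [0.0, 0.99, 0.142, 0.0]
contact_force: [0.3, -1.2, 0.5]
width: 0.043
```

Request:
send_rows(
  increments=[
    [0.5,0,-0.001,0,0],
    [0.5,0,0,0,0],
  ],
)

```text
clock: 11.22
position: [0.5172, 0.1569, 0.0133]
ee_rot: [-0.0, 0.99, 0.142, 0.0]
contact_force: [-0.1, 0.1, 0.2]
width: 0.0426
```

Request:
send_rows(
  increments=[
    [0.5,0,-0.001,0,0],
    [0.5,0,0,0,0],
  ],
)

```text
clock: 11.48
position: [0.5172, 0.1571, 0.0133]
ee_rot: [0.001, 0.99, 0.142, 0.0]
contact_force: [0.7, -3.9, 0.7]
width: 0.0425
```

```bash
python3 -c "
from h import *
st()
im=snap('scene','s6');cv2.imwrite('pics/s6c.png',cv2.resize(im[220:320,340:460,::-1],None,fx=6,fy=6,interpolation=cv2.INTER_CUBIC))
"
```

```text
t 11.47 tray mm [ 22.1 -14.6  13.3] yaw err -0.24 tilt [ 0.    -0.001 -1.   ] F tray [-0.5 -4.   0.7] w 0.0425 q [ 0.17  0.44  1.88 -0.    0.83 -0.12]
```

View pics/s6c.png

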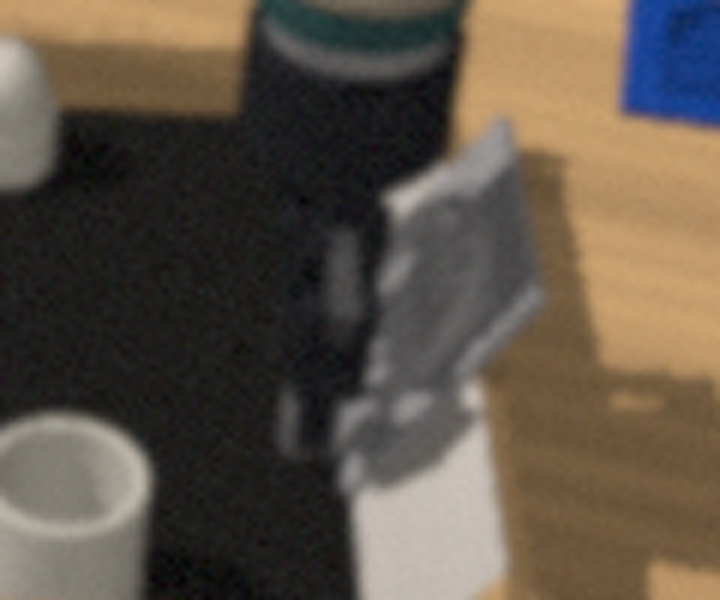

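The force jumped to 4 N with no further motion, so it's seated. I'll check the predicted upper corners, then back off and rise.

Request:
send_rows(
  increments=[
    [0.5,0,0.003,0,0],
    [0.5,0,0.01,0,0],
    [0.5,0,0.02,0,0],
    [0.5,0,0.03,0,0],
    [0.5,0,0,0,0],
  ],
)

```text
clock: 12.15
position: [0.5357, 0.0948, 0.0133]
ee_rot: [0.0, 0.99, 0.14, 0.0]
contact_force: [-0.4, -0.9, -0.5]
width: 0.043
```

Request:
send_rows(
  increments=[
    [0.3,0,0.02,-0.03,0],
    [0.1,0,0,-0.05,0],
    [0,0,0,-0.06,0],
    [0,0,0,-0.06,0],
    [0,0,0,0,0],
  ],
)

```text
clock: 12.78
position: [0.5434, 0.0782, 0.2188]
ee_rot: [0.0, 0.99, 0.142, 0.006]
contact_force: [0.3, 1.3, -0.8]
width: -0.0002
```

```bash
python3 -c "
from h import *
st()
for n in ('scene','top'):
    P=[np.r_[F+TX*x+TY*y,z] for x,y,z in((-.033,.055,.11),(.077,.055,.11),(-.033,0,.015),(.077,0,.015))]
    print(n,proj(n,P).round(1).tolist())
im=snap('scene','s7');cv2.imwrite('pics/s7c.png',cv2.resize(im[220:320,340:460,::-1],None,fx=6,fy=6,interpolation=cv2.INTER_CUBIC))
im=snap('top','t7');cv2.imwrite('pics/t7c.png',cv2.resize(im[130:310,170:400,::-1],None,fx=3.3,fy=3.3,interpolation=cv2.INTER_CUBIC))
"
```

```text
t 12.78 tray mm [ 24.6 -97.7 218.8] yaw err -0.27 tilt [ 0.011  0.001 -1.   ] F tray [ 0.7  1.2 -0.8] w -0.0002 q [ 0.02  0.24  1.59  0.    1.3  -0.27]
scene [[424.3, 240.6], [430.4, 271.8], [395.1, 272.0], [398.2, 304.3]]
top [[206.5, 241.0], [194.3, 193.3], [237.4, 237.2], [226.0, 193.5]]
```

View pics/s7c.png

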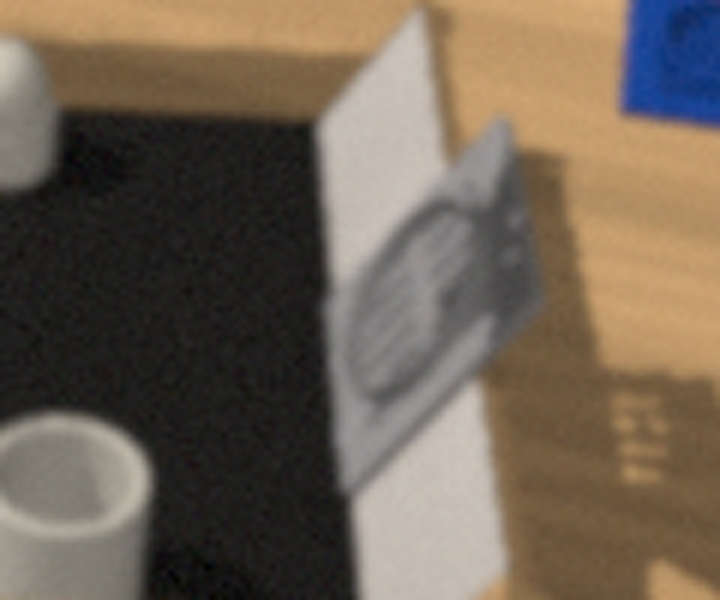

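View pics/t7c.png

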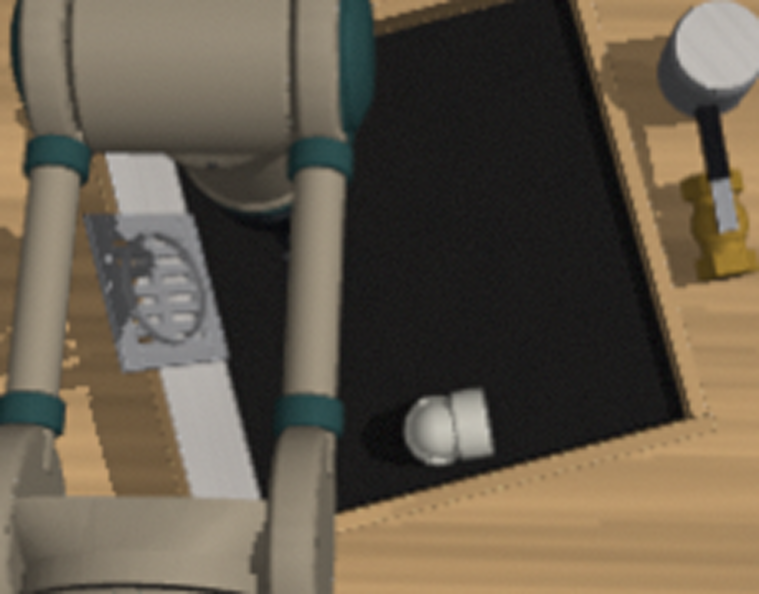

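It leans flush by itself. The upper corners at (424,240) and (431,270) match the prediction of (424,241) and (430,272). Next I reach over behind the upper edge.

Request:
send_rows(
  increments=[
    [0.3,-0.003,-0.048,0,0],
    [0.5,0,-0.048,0,0],
    [0.5,0,-0.048,0,0],
    [0.5,0,-0.049,0,0],
    [0.5,0,0,0,0],
  ],
)

```text
clock: 13.5
position: [0.4806, 0.2647, 0.2107]
ee_rot: [-0.0, 0.99, 0.144, -0.003]
contact_force: [0.7, 0.1, -0.6]
width: 0.0428
```

```bash
python3 -c "
from h import *
st()"
```

```text
t 13.5 tray mm [ 17.8  98.9 210.7] yaw err -0.01 tilt [-0.005 -0.001 -1.   ] F tray [ 0.6 -0.1 -0.6] w 0.0428 q [0.38 0.25 1.59 0.   1.3  0.09]
```

Descending 122 mm.

Request:
send_rows(
  increments=[
    [0.5,0.002,0,0.04,0],
    [0.5,0,0,0.04,0],
    [0.5,0,0,0.025,0],
    [0.5,0,0,0.015,0],
    [0.5,0,0,0,0],
  ],
)

```text
clock: 14.12
position: [0.4842, 0.2619, 0.0917]
ee_rot: [0.001, 0.99, 0.142, -0.002]
contact_force: [0.0, 0.1, 0.1]
width: 0.0424
```

```bash
python3 -c "
from h import *
st()
im=snap('scene','s8');cv2.imwrite('pics/s8c.png',cv2.resize(im[200:320,340:480,::-1],None,fx=5,fy=5,interpolation=cv2.INTER_CUBIC))
"
```

```text
t 14.12 tray mm [20.5 95.2 91.7] yaw err -0.31 tilt [-0.003 -0.002 -1.   ] F tray [0.1 0.1 0.1] w 0.0424 q [ 0.37  0.36  1.76 -0.    1.03  0.09]
```

View pics/s8c.png

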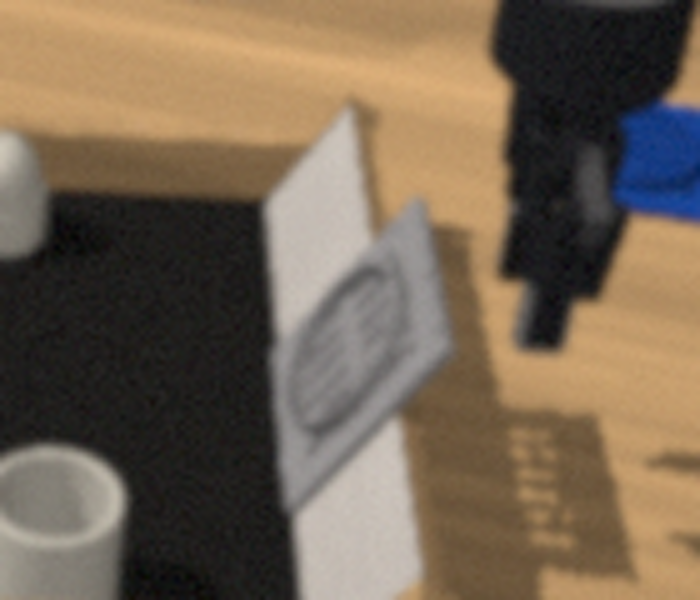

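The fingertips (crop (545,345)) are behind and below the grate's upper edge. I'll lower them 4 mm and pull back towards the tray.

Request:
send_rows(
  increments=[
    [0.5,0,0,0.004,0],
    [0.5,0,0.008,0,0],
    [0.5,0,0.008,0,0],
    [0.5,0,0.006,0,0],
    [0.5,0,0.005,0,0],
    [0.5,0,0.005,0,0],
    [0.5,0,0.005,0,0],
    [0.5,0,0.005,0,0],
  ],
)

```text
clock: 15.18
position: [0.497, 0.2224, 0.0893]
ee_rot: [0.0, 0.99, 0.142, 0.0]
contact_force: [-0.1, 0.1, -0.1]
width: 0.0426
```

```bash
python3 -c "
from h import *
st()
im=snap('scene','s9');cv2.imwrite('pics/s9c.png',cv2.resize(im[200:320,340:480,::-1],None,fx=5,fy=5,interpolation=cv2.INTER_CUBIC))
"
```

```text
t 15.18 tray mm [21.5 53.7 89.3] yaw err -0.27 tilt [ 0. -0. -1.] F tray [-0.   0.1 -0.1] w 0.0426 q [ 0.29  0.35  1.78 -0.    1.01  0.01]
```

View pics/s9c.png

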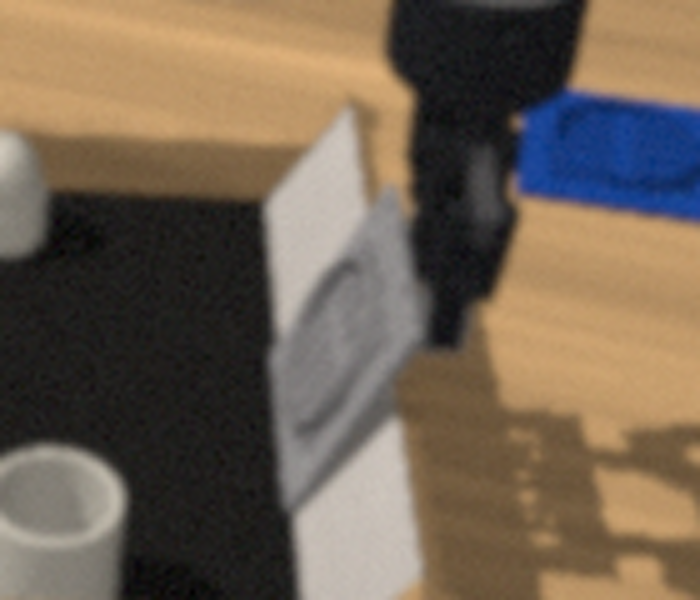

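It's tipping about its lower edge, which is holding at the foot.

Request:
send_rows(
  increments=[
    [0.5,0,0.005,0,0],
    [0.5,0,0.005,0,0],
    [0.5,0,0.005,0,0],
    [0.5,0,0.005,0,0],
    [0.5,0,0.005,0,0],
    [0.5,0,0.005,0,0],
    [0.5,0,0.005,0,0],
  ],
)

```text
clock: 16.1
position: [0.5068, 0.1887, 0.0892]
ee_rot: [0.0, 0.99, 0.142, -0.0]
contact_force: [-0.5, -1.1, 1.0]
width: 0.0427
```

```bash
python3 -c "
from h import *
st()
im=snap('scene','s10');cv2.imwrite('pics/s10c.png',cv2.resize(im[200:320,340:480,::-1],None,fx=5,fy=5,interpolation=cv2.INTER_CUBIC))
"
```

```text
t 16.1 tray mm [21.2 18.5 89.2] yaw err -0.27 tilt [-0. -0. -1.] F tray [-0.8 -0.9  1. ] w 0.0427 q [ 0.23  0.34  1.79 -0.    1.01 -0.06]
```

View pics/s10c.png

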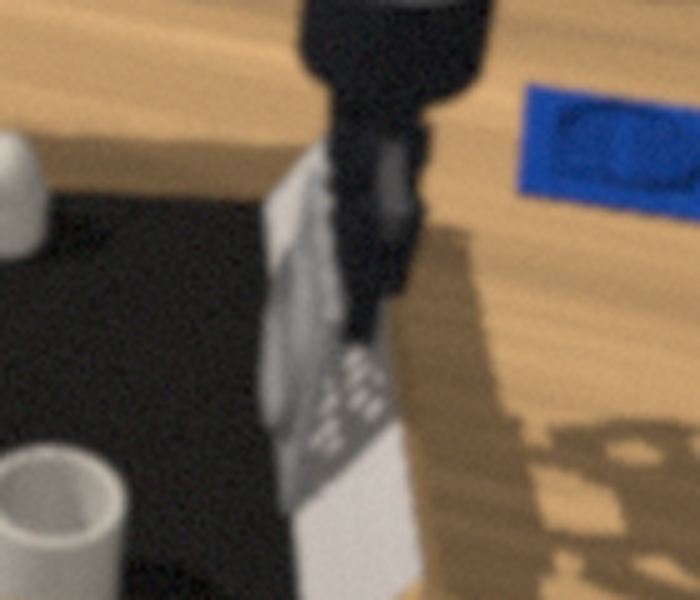

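It's close to vertical; I'll continue past the balance point.

Request:
send_rows(
  increments=[
    [0.5,0,0.005,0,0],
    [0.5,0,0.005,0,0],
    [0.5,0,0.005,0,0],
    [0.5,0,0.005,0,0],
    [0.5,0,0.005,0,0],
    [0.5,0,0.003,0,0],
    [0.5,0,0,0,0],
  ],
)

```text
clock: 17.02
position: [0.5147, 0.162, 0.0893]
ee_rot: [0.0, 0.99, 0.142, 0.0]
contact_force: [-0.0, -0.1, 0.2]
width: 0.0424
```

```bash
python3 -c "
from h import *
st()
im=snap('scene','s11');cv2.imwrite('pics/s11c.png',cv2.resize(im[200:350,230:440,::-1],None,fx=3.8,fy=3.8,interpolation=cv2.INTER_CUBIC))
"
```

```text
t 17.02 tray mm [21.1 -9.3 89.3] yaw err -0.3 tilt [ 0. -0. -1.] F tray [-0.1 -0.1  0.2] w 0.0424 q [ 0.18  0.34  1.79 -0.    1.01 -0.11]
```

View pics/s11c.png

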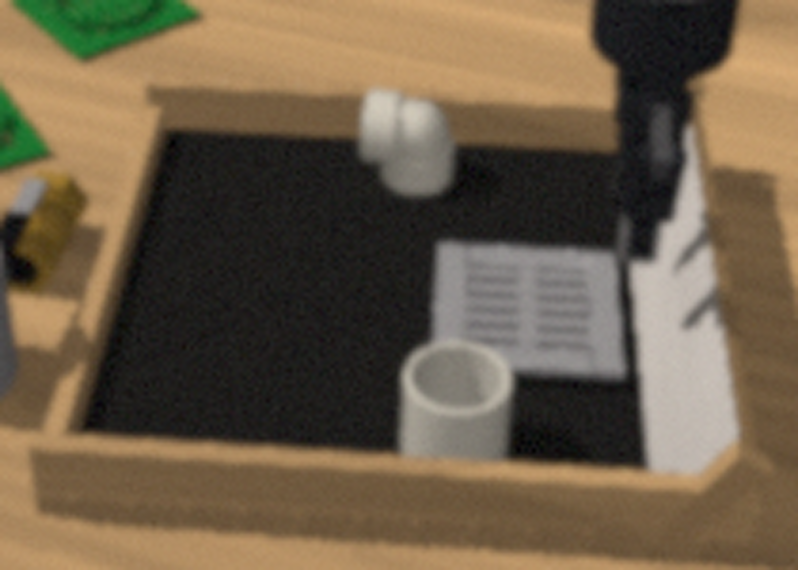

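The grate has dropped face up (smooth slotted face, no collar ring), at crop (530,310). I'll raise the arm, retreat and check.

Request:
send_rows(
  increments=[
    [0.5,0,0,-0.04,0],
    [0.5,0,0,-0.06,0],
    [0.5,0,0,-0.05,0],
    [0.5,-0.06,0,0,0],
    [0.5,-0.06,0,0,0],
    [0.5,-0.06,0,0,0],
    [0.5,-0.04,0,0,0],
    [0.5,0,0,0,0],
  ],
)

```text
clock: 18.08
position: [0.3005, 0.1, 0.2393]
ee_rot: [0.0, 0.99, 0.142, 0.0]
contact_force: [0.5, -1.4, -0.6]
width: 0.0428
```

```bash
python3 -c "
from h import *
st()
im=snap('scene','s12');cv2.imwrite('pics/s12c.png',cv2.resize(im[200:350,190:440,::-1],None,fx=3.2,fy=3.2,interpolation=cv2.INTER_CUBIC))
im=snap('top','t12');cv2.imwrite('pics/t12c.png',cv2.resize(im[110:310,170:410,::-1],None,fx=3,fy=3,interpolation=cv2.INTER_CUBIC))
"
```

```text
t 18.07 tray mm [-201.9   -7.4  239.3] yaw err -0.28 tilt [ 0. -0. -1.] F tray [ 0.1 -1.5 -0.6] w 0.0428 q [ 0.1  -0.14  1.94 -0.    1.34 -0.18]
```

View pics/s12c.png

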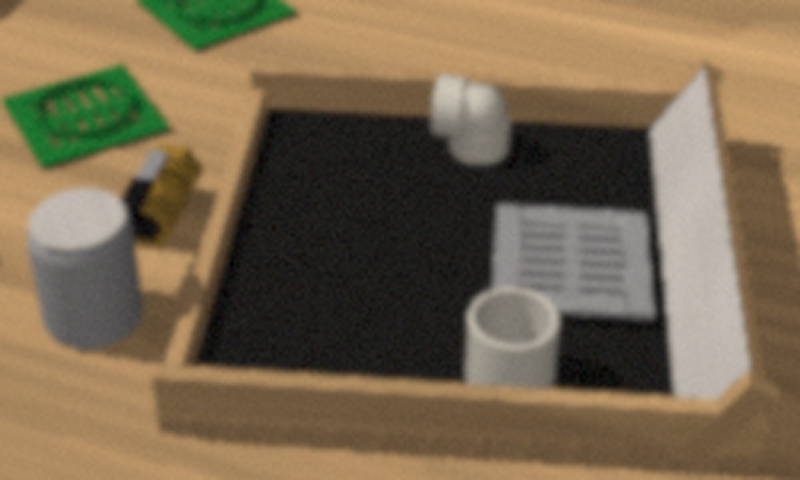

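View pics/t12c.png

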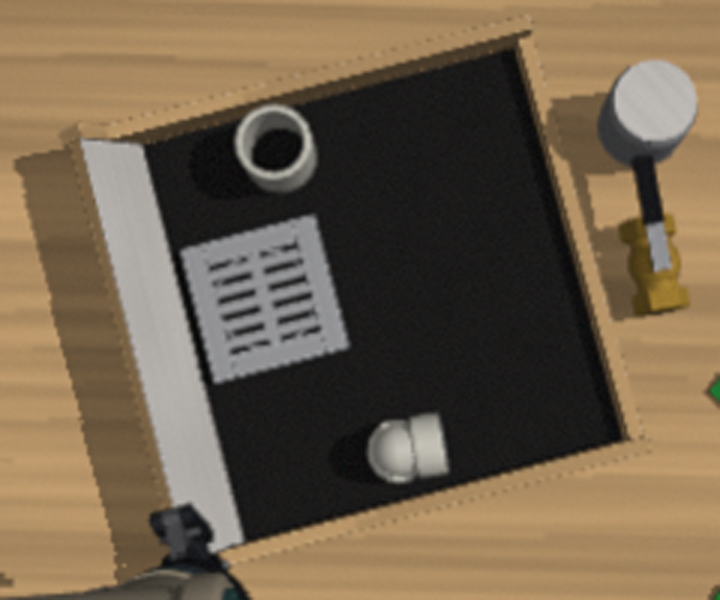

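Both views show the grate flat and face up beside the board. I'll check its size at face height and that the fittings haven't moved.

```bash
python3 -c "
from h import *
a=cv2.imread('pics/top0.png')[:,:,::-1].copy();b=cv2.imread('pics/t12.png')[:,:,::-1].copy()
for nm,im in(('a',a),('b',b)):
  cn,_=cv2.findContours(grate_mask(im),cv2.RETR_EXTERNAL,cv2.CHAIN_APPROX_NONE)
  for c in cn:
    ar=cv2.contourArea(c);x,y=c.reshape(-1,2).mean(0)
    if ar>300 and 190<x<410 and 110<y<310: print(nm,ar,round(x,1),round(y,1))
    if nm=='b' and 1500<ar<2400 and 230<x<290 and 170<y<250:
      W=onplane('top',cv2.boxPoints(cv2.minAreaRect(c)),.029);print(np.array([t(w) for w in W]).round(1),np.linalg.norm(W-np.roll(W,1,0),axis=1))
for n,b2 in((( 'valve'),(375,160,400,218)),('elbow',(290,247,322,274)),('coup',(247,143,277,175)),('tin',(370,128,403,165))):
  x0,y0,x1,y1=b2;print(n,np.abs(a[y0:y1,x0:x1].astype(int)-b[y0:y1,x0:x1]).mean())
st()"
```

```text
a 362.0 304.9 259.5
a 1962.5 297.9 197.6
a 2694.5 223.5 224.8
a 496.0 261.7 157.9
a 570.5 388.2 143.3
b 344.5 306.3 259.7
b 1996.0 257.6 209.2
[[  73.3   -9.9   29. ]
 [  73.3 -119.8   29. ]
 [ -36.2 -119.8   29. ]
 [ -36.   -10.7   29. ]] [0.10928681 0.10992043 0.10946473 0.10913276]
b 2521.0 223.7 223.7
b 487.0 262.0 157.8
b 565.5 388.2 143.3
valve 4.540229885057471
elbow 4.590663580246914
coup 3.7267361111111112
tin 6.037401037401038
t 18.18 tray mm [-198.3   -7.9  239.8] yaw err -0.27 tilt [ 0.003  0.    -1.   ] F tray [ 0.4 -0.4 -0.2] w 0.0431 q [ 0.1  -0.13  1.94  0.    1.33 -0.18]
```

```bash
python3 -c "
from rig import manip
print(manip.sign_off())"
```

```text
the job is handed in; nothing more can be done
None
```

The steel grate now lies face up in the tray, collar down. I handed the job in at about 18 s of the 48 s allowed.

**What I did:** I pushed it along the mat with the fingertips, squaring it on the way, and up the sloping board at about 5 N or less. It stood leaning on the board by itself at the foot. I then reached over behind its upper edge and tipped it past vertical, and it dropped flat. It was never gripped or lifted.

**Last checks:**
- **Grate:** at the face-up height (14 mm above the mat) its sides measure 109–110 mm. It is square to the board with its near edge about 10 mm from the foot, and the collar ring no longer shows in either view.
- **Loose fittings and tin:** the coupling and tin stayed within about 0.3 pixel. The valve I compared only by picture difference, which stayed low, as for the others.
- **One disagreement:** the elbow's mask centre shifted about 1.4 pixels (roughly 3 mm). Its picture difference is no higher than for the others, and the fingers and grate passed well clear of it. I take this as a shading effect rather than movement.
- **Robot:** it was clear of everything at hand-in, and the last force reading was only noise.

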